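# Light the instrument and hold its cover open

## Robot

A 6-joint arm with a two-finger parallel gripper is mounted at the origin on the work surface. World frame = base frame: x ahead of the robot, y to its left, z up, the work surface at z = 0. Lengths are in m, angles in degrees, forces in N, time in s.
With the tool pointing down it reaches from about 0.325 to 0.775 m from the base axis. Payload 5.5 kg.
Tool frame: the origin (TCP) lies on the centre line of the jaws, within the pads' length; the fingertips stand 8 mm ahead of it and the grasp point (between the pads) lies 11 mm behind it; x points along the fingers, y is the direction in which the jaws open and shut, and the axes are right-handed (so a half turn about x gives the same grasp; the last joint's range is limited). The gripper opens to 85 mm and grips with 20 to 120 N. Pads are 22 mm wide; open, the fingers measure 114 mm over their backs; the gripper's body (76 mm by 85 mm) begins 54 mm behind the grasp point. The pads swing forward as they close: fully open they stand 13 mm farther back than shut.
Start: joints at [-68.05, 5.22, 70.514, -0, 104.267, -3.249], TCP at [0.255, -0.543, 0.239] pointing down, gripper open.
Joint ranges: [-164.24, 164.24], [-49.07, 125.15], [9.68, 141.18], [-86.29, 266.29], [3.28, 154.24], [-151.56, 151.56]. Speed limits (degrees/s): [147.25, 147.25, 172.46, 180, 180, 180].

## Interface

Orientations are given as a 3x3 rotation matrix whose columns are the frame's x, y, z axes.
In Python, from plant import manip, viewer gives the robot as it stands. The module is installed in compiled form; this text tells all that it offers.
- The arm moves only by the tool send_rows, never from a script. Its argument "plan" is a list that holds one entry, the list of rows, each a list of 7 numbers: the shift along the tool's x, y, z in m, then the turn, a rotation vector about the tool's x, y, z in rad, then the closure, from -1 (fully open) to 1 (shut). A call has 1 to 20 rows; each row is the pose to reach, as a shift and turn from the pose measured when the call began, along the tool's axes at that moment; what a row does not reach only later rows make up. A row lasts 1/8 s, in which the tool goes at most 62.5 mm and 10.7 degrees, less where a joint would pass 70% of its speed; a pose out of reach is approached as far as the arm can. A call with a gripper value outside its range is refused whole. The fingers move at their own pace and stop on an object; "grip_force" is the grip in N (left out, the last holds). Time passes only in rows, so rows that repeat a pose let the fingers close. It gives the time, the measured TCP pose, the force and the opening at its end, in the units of the state.
- manip.state(): the state, without advancing time (a new reading comes with each control period).
- viewer.read_camera(name): name is "scene" or "top" or "wrist"; returns (picture, depth): 420x560x3 uint8, red, green, blue; 420x560 float32, m along the optical axis (not along the pixel's ray), 0 where there is no reading.
- viewer.get_calibration(name): a dict with "mtx" (3x3 intrinsics, pixels), "dist_coeffs" ([k1, k2, p1, p2, k3] as OpenCV has them; the pictures are not rectified), "R" (3x3) and "t" (3): a world point X has camera coordinates R X + t; the wrist camera has in their place "hand_eye" (4x4, takes a point from camera to tool coordinates, whose origin is the TCP and whose axes are the tool frame's). Camera axes: x right, y down, z forward; pixel columns grow to the right and rows downward; lengths in m; the calibration is good to about 2 mm. A picture is of the moment at which its call begins: read the wrist's pose just before it. get_calibration takes no time and is no camera call.
- manip.job_done(): hands the job in, once; it reports no verdict.
The state is a dict: "time": time; "joint_positions": joint angles; "qd": joint speeds; "joint_torque": joint torques, N m; "ee_pos": TCP position; "orientation": TCP orientation; "wrist_force": force on the tool from outside, world axes, zero at the start; "wrist_torque": the same for the moment, N m; "width": finger opening in m.
Only numpy, scipy, OpenCV 4.12 (cv2) and the standard library are available. Lean on these libraries where they do the work, as an engineer would, in place of code of your own. Each camera call takes 0.05 s, during which the arm holds its last target.

## Task

I want to check the circuit board inside the blue instrument: lift the handlamp off its charging dock and stand it upright on the bench close beside the instrument, within a hand's width of one of its two side walls and near the middle of that wall, with the lens facing the instrument. Only then lift the instrument's hinged top cover to 55 degrees and keep holding it there: the cover has no stay and falls shut, so the program finishes with the gripper still on the cover and holding it up. Set the lamp down without dropping it, do not let the cover fall, and leave the multimeter, mug, jar and screwdriver where they are.

Things in the scene. Friction and masses are not known exactly. Their poses are not given: they have to be found in the camera images.
- lamp: Orange and black rechargeable handlamp, 0.6 kg (about 0.5 to 0.75), loose, 212 mm tall. Origin: centre of the underside of its foot; z up; the lens looks along +x. Foot: black block 104 mm (x) by 80 mm (y), 64 mm tall. Above it a round orange head, axis along x, 90 mm in diameter, spanning x -45 to +45 and z 72 to 165. On top a straight grip, see point lamp_handle. At the start it stands in the dock with its underside on the dock's floor, its axes parallel to the dock's.
- lamp_handle (a point): Centre of the lamp's top grip (at x -3, y 0, z 203 in the lamp's frame): a black bar 112 mm long in the lamp's x, 22 mm wide in y, 18 mm high. Its posts stand at x -46 and +38 (each 14 mm long in x); between them there is free space of about 30 mm from the grip's underside down to the lamp's head.
- dock: Black charging dock, fixed to the bench. Origin: centre of its underside. Base 130 mm (x, from -69 to +61) by 112 mm (y), 14 mm thick: the lamp stands on its top at x 0, y 0. Side cheeks rise to 34 mm and are 88 mm apart inside; a back wall at x -67 to -57 rises to 64 mm; it is open in front (+x). Lift the lamp straight up by more than 60 mm before moving it sideways. Its green light is at the front.
- case: Blue bench instrument with cream front panel, fixed to the bench, 240 mm deep (x) by 280 mm wide (y), 88 mm high without the cover. Origin: centre of its underside, on the bench; z up; the front panel with screen and knobs looks along -x, the cover's hinge is along its rear (+x) top edge. Its two side walls are at y +140 and y -140. Knobs stand 16 mm out of the front.
- case_middle (a point): Centre of the instrument's top opening, at x 0, y 0, z 88 in the frame of the case.
- cover (a joint): Opening angle of the cover, rad: 0 closed, grows as the front edge rises, end stop at 1.45 (83 degrees); 55 degrees is 0.960. The cover is a blue painted aluminium sheet 240 by 286 mm, 3 mm thick, about 0.55 kg (0.45 to 0.66), almost frictionless, with no spring: at every angle it falls shut when let go.
- cover_hinge (a point): Middle of the hinge line at the rear top edge of the case (x +120, y 0, z 88 in the frame of the case); the hinge line is parallel to the y axis of the case.
- cover_handle (a point): Centre of the round bar of the aluminium bow handle on top of the cover near its front edge. The bar is 10 mm thick and runs parallel to the hinge, 84 mm straight, on two legs 100 mm apart; its centre stands 40 mm above the cover's upper face. With the cover closed it lies 212 mm in front of the hinge line (towards the front panel) and 43 mm above it; it moves with the cover. The round bar can turn between the finger pads.
- multimeter: Yellow handheld multimeter lying on the bench, 150 by 78 by 45 mm, loose. Origin: centre of its underside. Leave alone.
- mug: White mug, 80 mm in diameter, 92 mm tall, with a handle, loose. Origin: centre of its underside. Leave alone.
- jar: Amber screw-top jar, 66 mm in diameter, 85 mm tall, loose. Origin: centre of its underside. Leave alone.
- screwdriver: Red-handled screwdriver 160 mm long lying on the bench, loose, along its x axis. Leave alone.
There are look-alikes about, which are no part of the job. What is shaped like the lamp but grey or white is not meant.

How it is judged:
By the outcome, as a careful person would: the job done as asked, in the order asked, and still so for the second after the job is handed in, while the arm keeps its last pose, push and grip.
It also fails if it takes over 53 s, if anything falls off the work surface, if the arm or the gripper's body presses on something with over 40 N, if the wrist force passes 120 N, or if a joint passes its speed limit or range.

## Working session

There is one attempt and no reset: what is moved stays moved. The work goes in short steps, Python scripts to look and compute and a tool call to move; the robot and the scene stay as the last step left them, time stands still between calls to the robot, and variables do not carry over. Pictures are saved under pics/ and viewed, and the job is handed in when it is done.

Besides the shell and the picture viewer there is one more tool, called as a command line: name --argument value ..., lists and objects as JSON in quotes. send_rows: Moves the arm, as the interface text tells. Its arguments: {"type":"object","properties":{"plan":{"type":"array","items":{"type":"array","items":{"type":"array","items":{"type":"number"}}}},"grip_force":{"type":"number"}},"required":["plan"]}

```bash
mkdir -p pics; ls
python3 - <<'E'
from plant import manip, viewer
import cv2,numpy as np
s=manip.state()
for k in s: print(k,np.round(s[k],4).tolist())
for n in("scene","top","wrist"):
    p,d=viewer.read_camera(n)
    cv2.imwrite(f"pics/{n}0.png",p[:,:,::-1]); np.save(f"{n}0.npy",d); np.save(f"{n}0rgb.npy",p)
    c=viewer.get_calibration(n)
    print(n,{k:np.round(c[k],4).tolist() for k in c})
E
```

```text
pics
time 0.0
joint_positions [-68.0491, 5.263, 70.5833, -0.0005, 104.2645, -3.2471]
qd [-0.0121, -0.0172, -0.1003, -0.0617, 0.0202, -0.0058]
joint_torque [0.0033, -45.8725, -41.802, 0.0001, 0.0115, 0.0]
ee_pos [0.2554, -0.5427, 0.2381]
orientation [[-0.0007, 0.4257, -0.9048], [0.0018, -0.9048, -0.4257], [-1.0, -0.0019, -0.0001]]
wrist_force [-1.1558, 0.2045, 0.5431]
wrist_torque [0.0439, 0.0223, 0.026]
width 0.0853
scene {'mtx': [[406.9175, 0.0, 277.6302], [0.0, 406.9175, 214.498], [0.0, 0.0, 1.0]], 'dist_coeffs': [-0.0263, 0.0, 0.0, 0.0, 0.0], 'R': [[0.8167, 0.5769, 0.0144], [0.4699, -0.6503, -0.5969], [-0.3349, 0.4942, -0.8022]], 't': [-0.5045, -0.1917, 1.8018]}
top {'mtx': [[476.9048, 0.0, 288.3029], [0.0, 476.9048, 212.502], [0.0, 0.0, 1.0]], 'dist_coeffs': [-0.0918, 0.0, 0.0, 0.0, 0.0], 'R': [[0.0166, -0.9998, -0.0111], [-0.9853, -0.0145, -0.1701], [0.1699, 0.0138, -0.9854]], 't': [0.0082, 0.6093, 1.4474]}
wrist {'mtx': [[319.3501, 0.0, 272.2576], [0.0, 319.3501, 208.6161], [0.0, 0.0, 1.0]], 'dist_coeffs': [-0.0581, 0.0, 0.0, 0.0, 0.0], 'hand_eye': [[-0.0005, -0.3076, 0.9515, -0.1339], [1.0, 0.0006, 0.0007, 0.0001], [-0.0008, 0.9515, 0.3076, -0.0792], [0.0, 0.0, 0.0, 1.0]]}
```

View pics/scene0.png

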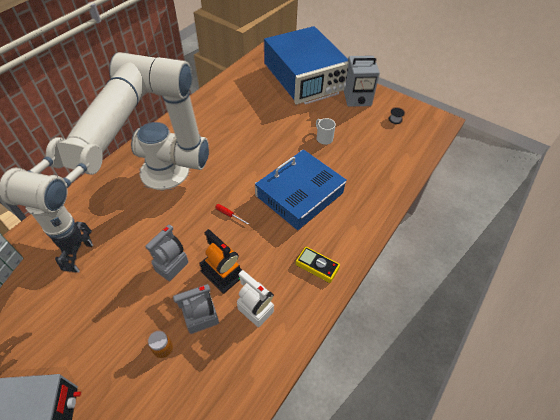

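View pics/top0.png

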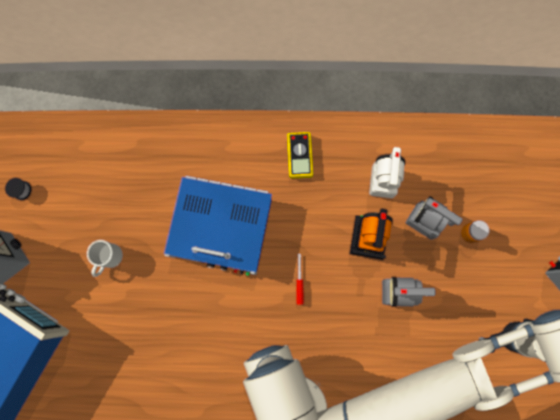

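View pics/wrist0.png

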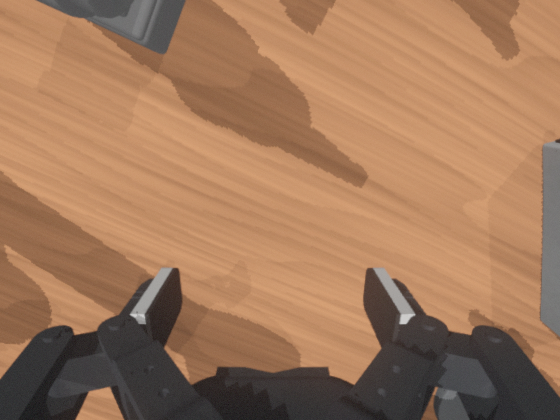

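```bash
cat > h.py <<'E'
import numpy as np,cv2
from plant import manip,viewer
def cal(n):
    c=viewer.get_calibration(n); return {k:np.array(c[k],float) for k in c}
def rays(n,uv,pose=None):
    c=cal(n); uv=np.array(uv,float).reshape(-1,1,2)
    p=cv2.undistortPoints(uv,c['mtx'],c['dist_coeffs']).reshape(-1,2)
    r=np.c_[p,np.ones(len(p))]
    if n=='wrist':
        ps,Ro=pose; H=c['hand_eye']; R=Ro@H[:3,:3]; o=Ro@H[:3,3]+ps
        return o,r@R.T
    R=c['R'];return -R.T@c['t'], r@R
def onz(n,uv,z,pose=None):
    o,r=rays(n,uv,pose); return o+r*((z-o[2])/r[:,2])[:,None]
def cloud(n,d,pose=None):
    h,w=d.shape; v,u=np.mgrid[:h,:w]
    o,r=rays(n,np.c_[u.ravel(),v.ravel()],pose)
    return (o+r*d.reshape(-1,1)).reshape(h,w,3)
def proj(n,X):
    c=cal(n); return cv2.projectPoints(np.array(X,float).reshape(-1,1,3),cv2.Rodrigues(c['R'])[0],c['t'],c['mtx'],c['dist_coeffs'])[0].reshape(-1,2)
E
python3 - <<'E'
from h import *
for n,(u0,u1,v0,v1) in dict(top=(320,480,150,310),scene=(150,290,215,335)).items():
    p=np.load(n+'0rgb.npy')[v0:v1,u0:u1,::-1]
    cv2.imwrite(f'pics/{n}crop.png',cv2.resize(p,None,fx=4,fy=4,interpolation=cv2.INTER_CUBIC))
p=np.load('top0rgb.npy')[160:290,150:280,::-1]
cv2.imwrite(f'pics/case.png',cv2.resize(p,None,fx=4.5,fy=4.5,interpolation=cv2.INTER_CUBIC))
for n in('top','scene'):
    P=cloud(n,np.load(n+'0.npy')); np.save(n+'P.npy',P)
    rgb=np.load(n+'0rgb.npy'); hsv=cv2.cvtColor(rgb,cv2.COLOR_RGB2HSV)
    H,S,V=[hsv[...,i].astype(int) for i in range(3)]
    tab=P[(P[...,2]<.05)&(P[...,2]>-.05)&(np.hypot(P[...,0]-.5,P[...,1])<.4)]
    print(n,'table z med',np.median(tab[:,2]))
    m=(H>4)&(H<14)&(S>210)&(V>150)&(P[...,2]>.05)&(P[...,0]>.3)&(P[...,0]<.7)
    k,lab,st,ce=cv2.connectedComponentsWithStats(m.astype(np.uint8))
    for i in np.argsort(-st[1:,4])[:3]+1:
        q=P[lab==i]; print('or',st[i],np.round(ce[i]),q.mean(0).round(3),np.percentile(q,[3,97],axis=0).round(3).tolist())
    m=(H>100)&(H<120)&(S>150)&(P[...,2]>.06)&(P[...,2]<.12)&(P[...,0]>.3)&(P[...,0]<1)&(abs(P[...,1])<.5)
    k,lab,st,ce=cv2.connectedComponentsWithStats(m.astype(np.uint8))
    i=1+np.argmax(st[1:,4]);print('blue',st[i],P[lab==i].mean(0))
    cn=max(cv2.findContours((lab==i).astype(np.uint8),0,1)[0],key=cv2.contourArea)
    X=onz(n,cn.reshape(-1,2),.091); r=cv2.minAreaRect((X[:,:2]*1000).astype(np.float32)); print(r,cv2.boxPoints(r).round(0).tolist())
E
```

```text
top table z med 0.0009566492528491066
or [371 216   3   1   3] [372. 216.] [ 0.582 -0.227  0.168] [[0.582, -0.229, 0.165], [0.583, -0.224, 0.17]]
or [376 232   1   1   1] [376. 232.] [ 0.535 -0.236  0.176] [[0.535, -0.236, 0.176], [0.535, -0.236, 0.176]]
or [375 239   1   1   1] [375. 239.] [ 0.516 -0.235  0.167] [[0.516, -0.235, 0.167], [0.516, -0.235, 0.167]]
blue [ 166  179  104   92 6816] [0.56511254 0.22938937 0.09145601]
((562.4470825195312, 231.35372924804688), (282.7242126464844, 243.75379943847656), 79.87406921386719) [[418.0, 114.0], [658.0, 71.0], [707.0, 349.0], [467.0, 392.0]]
scene table z med 0.0007646474219649146
or [211 248   1   1   1] [211. 248.] [ 0.514 -0.248  0.163] [[0.514, -0.248, 0.163], [0.514, -0.248, 0.163]]
or [221 250   1   1   1] [221. 250.] [ 0.552 -0.239  0.174] [[0.552, -0.239, 0.174], [0.552, -0.239, 0.174]]
or [217 253   1   1   1] [217. 253.] [ 0.547 -0.255  0.172] [[0.547, -0.255, 0.172], [0.547, -0.255, 0.172]]
blue [ 256  150   90   73 2970] [0.56669702 0.22173183 0.09052105]
((569.0530395507812, 227.62844848632812), (299.02117919921875, 256.29730224609375), 79.96751403808594) [[417.0, 103.0], [669.0, 58.0], [721.0, 353.0], [469.0, 397.0]]
```

View pics/topcrop.png

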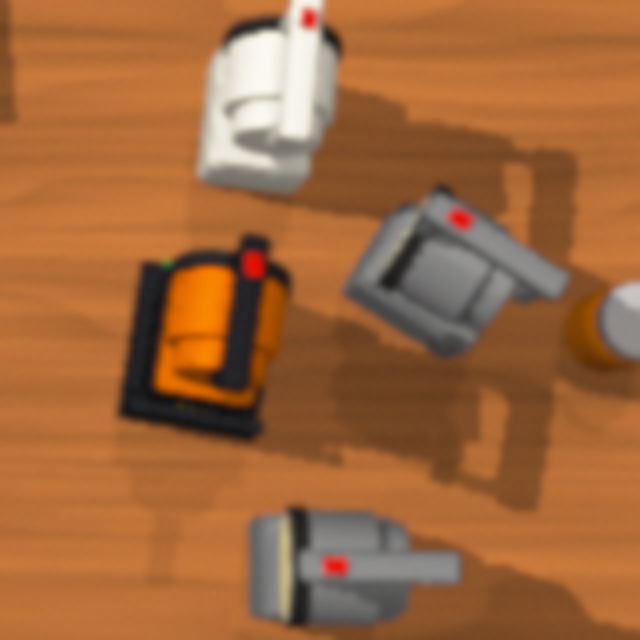

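View pics/scenecrop.png

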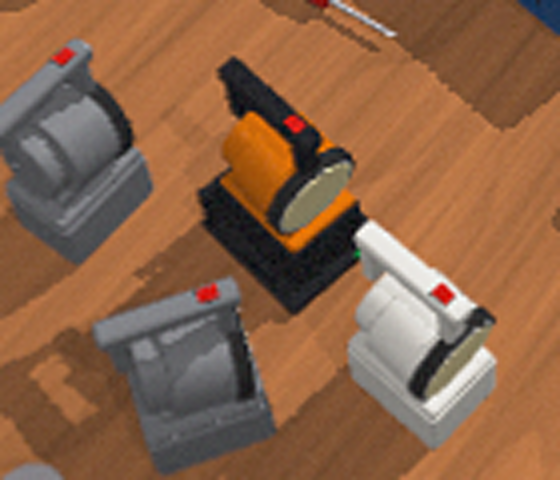

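View pics/case.png

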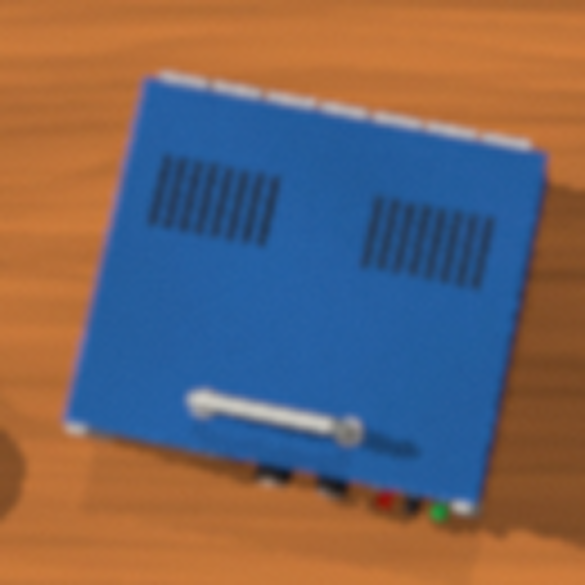

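Run:
```python
from h import *
for n in('top','scene'):
    P=np.load(n+'P.npy'); rgb=np.load(n+'0rgb.npy')
    m=(P[...,2]>.195)&(P[...,2]<.25)&(P[...,0]>.42)&(P[...,0]<.66)&(P[...,1]<-.15)&(P[...,1]>-.33)
    # lamp grip
    k,lab,st,ce=cv2.connectedComponentsWithStats(m.astype(np.uint8))
    for i in range(1,k):
        if st[i,4]<20: continue
        q=P[lab==i]; print(n,st[i],ce[i].round(1),q.mean(0).round(4),rgb[lab==i].mean(0).round())
        cn=max(cv2.findContours((lab==i).astype(np.uint8),0,1)[0],key=cv2.contourArea).reshape(-1,2)
        r=cv2.minAreaRect((onz(n,cn,.226)[:,:2]*1000).astype(np.float32)); print(r)
        qq=q[:,:2]-q[:,:2].mean(0); w,v=np.linalg.eigh(qq.T@qq); print('yaw',np.degrees(np.arctan2(v[1,1],v[0,1])))
    # cover handle
    m=(P[...,2]>.115)&(P[...,2]<.16)&(P[...,0]>.4)&(P[...,0]<.6)&(P[...,1]<.35)&(P[...,1]>.1)
    k,lab,st,ce=cv2.connectedComponentsWithStats(m.astype(np.uint8))
    for i in range(1,k):
        if st[i,4]<20: continue
        q=P[lab==i]; print('bow',n,st[i],q.mean(0).round(4),np.percentile(q[:,2],[5,50,95]).round(4))
        cn=max(cv2.findContours((lab==i).astype(np.uint8),0,1)[0],key=cv2.contourArea).reshape(-1,2)
        print(cv2.minAreaRect((onz(n,cn,.135)[:,:2]*1000).astype(np.float32)))
# dock black mask top, edges at z=.014..: bright reading
for nm,uv in dict(screw1=(301,255),screw2=(300,304),mm=(300,155),mug=(103,255)).items():
    print(nm,onz('top',[uv],0.02).round(3))
```

```text
top [374 208  13  41 304] [380.5 227.8] [ 0.54   -0.2402  0.2257] [72. 37. 32.]
((539.8988647460938, -239.53668212890625), (22.366071701049805, 112.84358978271484), 80.5998764038086)
yaw 171.30524789879664
bow top [191 247  37  10 123] [0.4751 0.2472 0.1335] [0.1259 0.1341 0.1389]
((475.2127685546875, 247.78024291992188), (109.73575592041016, 9.78422737121582), 80.20313262939453)
scene [204 229  27  26 238] [216.9 241.5] [ 0.5431 -0.2421  0.2234] [55. 37. 36.]
((543.564453125, -243.80982971191406), (27.402790069580078, 117.98997497558594), 80.34558868408203)
yaw 170.98063603877392
bow scene [276 157  19  16  61] [0.4754 0.2474 0.1331] [0.1216 0.1345 0.1393]
((479.09442138671875, 244.1920166015625), (109.21246337890625, 20.51630973815918), 79.4001693725586)
screw1 [[ 0.479 -0.024  0.02 ]]
screw2 [[ 0.326 -0.023  0.02 ]]
mm [[ 0.807 -0.017  0.02 ]]
mug [[0.467 0.614 0.02 ]]
```

The candidates for the lamp in the top view are:
- orange with a black grip at (373,235), in the dock with the green light
- grey at (402,292)
- grey at (432,215)
- white at (388,175)

The close crop shows the orange one seated in the black dock, so I'm taking that. For the instrument, the one with the bow handle at top (220,225) fits the description. The blue one at (30,360) is larger and has no bow.

```bash
cat >> h.py <<'E'
from scipy.spatial.transform import Rotation as Rot
def down(yaw,tilt=0):
    a=np.radians(yaw); x=np.array([0,0,-1.]); y=np.array([np.cos(a),np.sin(a),0]); return np.c_[x,y,np.cross(x,y)]
def go(p,R):
    s=manip.state(); R0=np.array(s['orientation'])
    d=R0.T@(np.array(p)-s['ee_pos']); r=Rot.from_matrix(R0.T@R).as_rotvec()
    print('shift',d.round(4).tolist(),'rot',r.round(4).tolist())
def st():
    s=manip.state(); print('t',s['time'],'p',np.round(s['ee_pos'],4).tolist(),'F',np.round(s['wrist_force'],1).tolist(),'w',round(float(s['width']),4),'q',np.round(s['joint_positions'],1).tolist(),'R',np.round(s['orientation'],3).tolist())
E
python3 - <<'E'
from h import *
go((.2554,-.5427,.36),down(-64.8))
go((.54,-.24,.34),down(-99)); go((.54,-.24,.30),down(-99))
P=np.load('topP.npy')
# grey neighbours' grips
m=(P[...,2]>.19)&(P[...,2]<.23)&(P[...,0]>.25)&(P[...,0]<.8)&(P[...,1]<-.1)&(P[...,1]>-.5)
k,lab,s,ce=cv2.connectedComponentsWithStats(m.astype(np.uint8))
for i in range(1,k):
    if s[i,4]>40: q=P[lab==i]; print(ce[i].round(),q.min(0).round(3),q.max(0).round(3))
E
```

```text
shift [-0.1216, -0.0002, -0.0] rot [-0.0, -0.0001, 0.0016]
shift [-0.1014, -0.1529, -0.3864] rot [0.5969, 0.0004, 0.0016]
shift [-0.0614, -0.1528, -0.3864] rot [0.5969, 0.0004, 0.0016]
[395. 166.] [ 0.667 -0.304  0.193] [ 0.778 -0.271  0.221]
[444. 212.] [ 0.555 -0.475  0.19 ] [ 0.631 -0.375  0.221]
[380. 229.] [ 0.484 -0.257  0.19 ] [ 0.596 -0.224  0.23 ]
[414. 291.] [ 0.357 -0.39   0.201] [ 0.379 -0.279  0.222]
```

send_rows --plan '[[[-0.06,0,0,0,0,0,-1],[-0.12,0,0,0,0,0,-1],[-0.12,-0.02,-0.05,0.1,0,0,-0.2],[-0.12,-0.05,-0.1,0.2,0,0,-0.2],[-0.12,-0.07,-0.15,0.3,0,0,-0.2],[-0.12,-0.09,-0.2,0.4,0,0,-0.2],[-0.12,-0.11,-0.25,0.5,0,0,-0.2],[-0.12,-0.13,-0.3,0.6,0,0,-0.2],[-0.11,-0.145,-0.35,0.6,0,0,-0.2],[-0.1,-0.153,-0.386,0.6,0,0,-0.2],[-0.07,-0.153,-0.386,0.597,0,0,-0.2],[-0.062,-0.153,-0.386,0.597,0,0,-0.2],[-0.062,-0.153,-0.386,0.597,0,0,-0.2]]]'

```text
time: 1.78
ee_pos: [0.5391, -0.2402, 0.3003]
orientation: [[-0.002, -0.157, -0.988], [0.002, -0.988, 0.157], [-1.0, -0.002, 0.002]]
wrist_force: [-0.1, -0.0, 0.8]
width: 0.0512
```

Run:
```python
from h import *
st(); s=manip.state(); pose=(np.array(s['ee_pos']),np.array(s['orientation']))
p,d=viewer.read_camera('wrist'); cv2.imwrite('pics/w1.png',p[:,:,::-1])
P=cloud('wrist',d,pose)
m=(P[...,2]>.19)&(P[...,2]<.24)&(abs(P[...,0]-.54)<.09)&(abs(P[...,1]+.24)<.05)
k,lab,t,ce=cv2.connectedComponentsWithStats(m.astype(np.uint8))
i=1+np.argmax(t[1:,4]);q=P[lab==i];print(t[i],q.mean(0),q.min(0),q.max(0))
cn=max(cv2.findContours((lab==i).astype(np.uint8),0,1)[0],key=cv2.contourArea).reshape(-1,2)
print(cv2.minAreaRect((onz('wrist',cn,.226,pose)[:,:2]*1000).astype(np.float32)))
go((.54,-.24,.206),down(-99))
```

```text
t 1.775 p [0.5391, -0.2402, 0.3003] F [-0.1, -0.0, 0.8] w 0.0512 q [-27.4, 5.1, 64.4, 0.1, 110.6, 71.7] R [[-0.002, -0.157, -0.988], [0.002, -0.988, 0.157], [-1.0, -0.002, 0.002]]
[ 257  141   33  150 4582] [ 0.54526332 -0.24150235  0.22476412] [ 0.48456443 -0.25935144  0.21259934] [ 0.59570624 -0.22163703  0.22994703]
((541.5906982421875, -240.91848754882812), (21.415199279785156, 109.96375274658203), 80.66510772705078)
shift [0.0955, -0.0005, -0.0007] rot [-0.001, 0.0002, 0.0011]
```

View pics/w1.png

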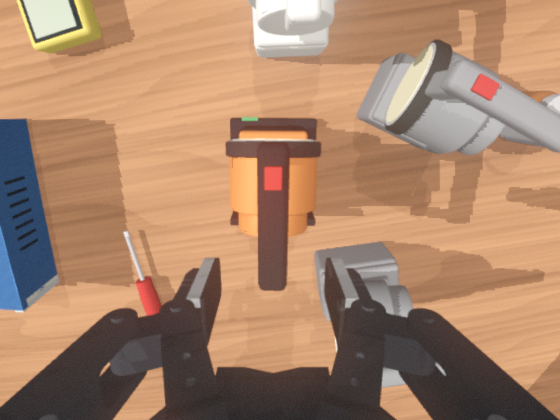

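The grip, pixels (257–290, 141–290), is centred between the pads with its long axis at right angles to the jaw opening. I'll descend and close.

send_rows --plan '[[[0.04,0,-0.001,0,0,0,-0.2],[0.07,0,-0.001,0,0,0,-0.2],[0.09,0,-0.001,0,0,0,-0.2],[0.095,0,-0.001,0,0,0,-0.2],[0.095,0,-0.001,0,0,0,-0.2],[0.095,0,-0.001,0,0,0,1],[0.095,0,-0.001,0,0,0,1],[0.095,0,-0.001,0,0,0,1],[0.095,0,-0.001,0,0,0,1],[0.095,0,-0.001,0,0,0,1],[0.095,0,-0.001,0,0,0,1]]]' --grip_force 70

```text
time: 3.2
ee_pos: [0.5407, -0.2405, 0.2082]
orientation: [[0.002, -0.157, -0.988], [0.0, -0.988, 0.157], [-1.0, -0.0, -0.002]]
wrist_force: [-0.6, 0.7, 6.1]
width: 0.0208
```

send_rows --plan '[[[-0.015,0,0,0,0,0,1],[-0.035,0,0,0,0,0,1],[-0.06,0,0,0,0,0,1],[-0.085,0,0,0,0,0,1],[-0.1,0,0,0,0,0,1],[-0.1,0,0,0,0,0,1],[-0.1,0,0,0,0,0,1]]]'

```text
time: 4.08
ee_pos: [0.5403, -0.2405, 0.3066]
orientation: [[0.0, -0.157, -0.988], [0.001, -0.988, 0.157], [-1.0, -0.001, -0.0]]
wrist_force: [-0.6, -0.6, -6.7]
width: 0.0207
```

Run:
```python
from h import *
st()
p,d=viewer.read_camera('scene'); cv2.imwrite('pics/s2.png',p[100:340,130:370,::-1].repeat(2,0).repeat(2,1))
np.save('s2.npy',p)
p,d=viewer.read_camera('top'); cv2.imwrite('pics/t2.png',p[:,:,::-1])
c=np.array([.566,.2315]); ex=np.array([np.cos(np.radians(-10)),np.sin(np.radians(-10))]); ey=np.array([-ex[1],ex[0]])
L=c+.015*ex-.222*ey; print('lamp target',L)
G=L-.003*ey; print('grip',G)
go((*G,.3),down(-10));
```

```text
t 4.075 p [0.5403, -0.2405, 0.3066] F [-0.6, -0.6, -6.7] w 0.0207 q [-27.3, 5.3, 63.5, 0.1, 111.2, 71.7] R [[0.0, -0.157, -0.988], [0.001, -0.988, 0.157], [-1.0, -0.001, -0.0]]
lamp target [0.54222222 0.01026796]
grip [0.54170128 0.00731353]
shift [0.0068, -0.2449, 0.0375] rot [-1.5541, -0.0008, 0.0012]
```

View pics/s2.png

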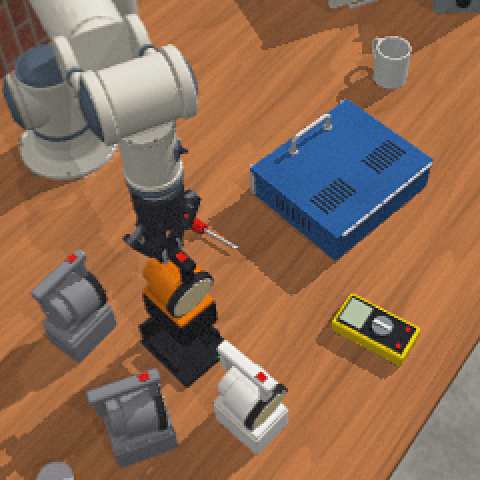

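View pics/t2.png

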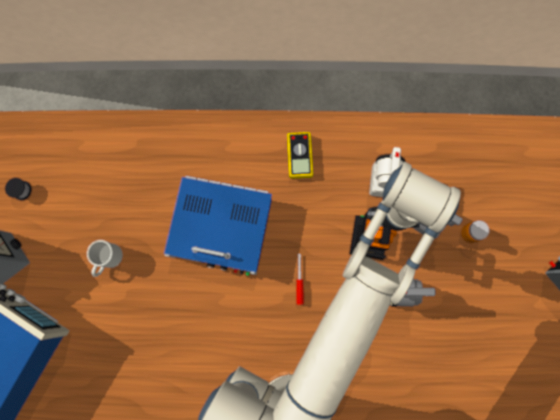

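send_rows --plan '[[[0,-0.01,0.001,-0.03,0,0,1],[0,-0.03,0.003,-0.1,0,0,1],[0,-0.05,0.007,-0.2,0,0,1],[0,-0.07,0.01,-0.32,0,0,1],[0,-0.09,0.014,-0.45,0,0,1],[0,-0.11,0.017,-0.6,0,0,1],[0,-0.13,0.02,-0.75,0,0,1],[0,-0.15,0.023,-0.9,0,0,1],[0,-0.17,0.026,-1.05,0,0,1],[0,-0.19,0.029,-1.2,0,0,1],[0,-0.21,0.032,-1.33,0,0,1],[0,-0.225,0.034,-1.43,0,0,1],[0,-0.237,0.036,-1.5,0,0,1],[0.003,-0.243,0.037,-1.54,0,0,1],[0.007,-0.245,0.0375,-1.554,0,0,1],[0.007,-0.245,0.0375,-1.554,0,0,1],[0.007,-0.245,0.0375,-1.554,0,0,1]]]'

```text
time: 6.3
ee_pos: [0.5416, 0.0071, 0.2997]
orientation: [[-0.0, 0.985, -0.175], [0.001, -0.175, -0.985], [-1.0, -0.0, -0.001]]
wrist_force: [-0.0, 0.1, -5.2]
width: 0.0209
```

Run:
```python
from h import *
st()
p,d=viewer.read_camera('scene'); cv2.imwrite('pics/s3.png',p[100:340,130:370,::-1].repeat(2,0).repeat(2,1))
go((.5417,.0073,.206),down(-10)); 
go((.5417,.0073,.193),down(-10));
```

```text
t 6.3 p [0.5416, 0.0071, 0.2997] F [-0.0, 0.1, -5.2] w 0.0209 q [-2.9, -2.6, 72.3, 0.1, 110.3, 7.2] R [[-0.0, 0.985, -0.175], [0.001, -0.175, -0.985], [-1.0, -0.0, -0.001]]
shift [0.0938, -0.0, -0.0001] rot [-0.0011, -0.0013, 0.0002]
shift [0.1068, -0.0, -0.0001] rot [-0.0011, -0.0013, 0.0002]
```

View pics/s3.png

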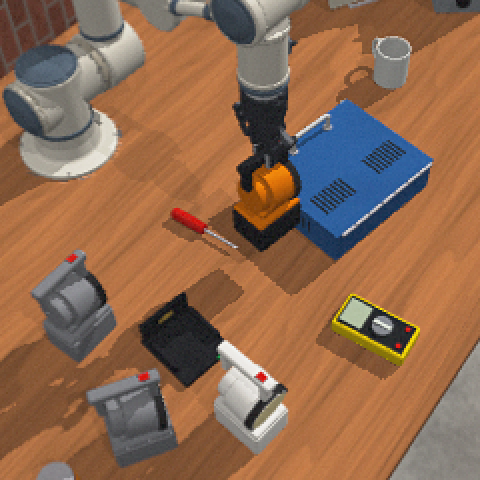

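The lamp hangs upright beside the case with the lens facing it, and the screwdriver is clear. I'll lower it gently.

send_rows --plan '[[[0.02,0,0,0,-0.001,0,1],[0.045,0,0,0,-0.001,0,1],[0.068,0,0,0,-0.001,0,1],[0.084,0,0,0,-0.001,0,1],[0.093,0,0,0,-0.001,0,1],[0.097,0,0,0,-0.001,0,1],[0.1,0,0,0,-0.001,0,1],[0.1,0,0,0,-0.001,0,1]]]'

```text
time: 7.35
ee_pos: [0.5418, 0.0072, 0.2003]
orientation: [[0.001, 0.985, -0.175], [0.0, -0.175, -0.985], [-1.0, 0.0, -0.0]]
wrist_force: [-0.9, -0.6, -6.4]
width: 0.0207
```

send_rows --plan '[[[0.002,0,0,0,0,0,1],[0.003,0,0,0,0,0,1],[0.004,0,0,0,0,0,1],[0.005,0,0,0,0,0,1],[0.006,0,0,0,0,0,1],[0.006,0,0,0,0,0,1]]]'

```text
time: 8.1
ee_pos: [0.5419, 0.0072, 0.1943]
orientation: [[0.001, 0.985, -0.175], [0.0, -0.175, -0.985], [-1.0, 0.001, -0.0]]
wrist_force: [-0.1, -0.4, -5.2]
width: 0.0211
```

send_rows --plan '[[[0.001,0,0,0,0,0,1],[0.002,0,0,0,0,0,1],[0.003,0,0,0,0,0,1],[0.003,0,0,0,0,0,1]]]'

```text
time: 8.6
ee_pos: [0.5421, 0.0069, 0.1942]
orientation: [[0.004, 0.985, -0.175], [-0.001, -0.175, -0.985], [-1.0, 0.004, -0.0]]
wrist_force: [-3.9, -1.4, 8.3]
width: 0.0206
```

Contact. I'll ease the push, open, and retreat straight up.

send_rows --plan '[[[0.0,0,0,0,-0.002,0,1],[-0.0,0,0,0,-0.004,0,0.5],[0,0,0,0,-0.004,0,0.0],[0,0,0,0,-0.004,0,-0.2],[0,0,0,0,-0.004,0,-0.2],[0,0,0,0,-0.004,0,-0.2],[-0.02,0,0,0,-0.004,0,-0.2],[-0.05,0,0,0,-0.004,0,-0.2],[-0.09,0,0,0,-0.004,0,-0.2],[-0.1,0,0,0,-0.004,0,-0.2]]]'

```text
time: 9.85
ee_pos: [0.5424, 0.0069, 0.2992]
orientation: [[0.01, 0.985, -0.175], [-0.005, -0.175, -0.985], [-1.0, 0.011, 0.003]]
wrist_force: [-0.1, 0.7, 0.2]
width: 0.0514
```

Run:
```python
from h import *
st()
p,d=viewer.read_camera('scene'); cv2.imwrite('pics/s4.png',p[100:340,130:370,::-1].repeat(2,0).repeat(2,1))
P=cloud('scene',d)
p2,d2=viewer.read_camera('top'); cv2.imwrite('pics/t4.png',p2[:,:,::-1]); P2=cloud('top',d2)
for P,n in((P,'scene'),(P2,'top')):
    m=(P[...,2]>.205)&(P[...,2]<.216)&(abs(P[...,0]-.54)<.09)&(abs(P[...,1])<.1)
    q=P[m]; print(n,len(q)); 
    if len(q)>10: print(q.mean(0),q.min(0),q.max(0))
go((.475,.2475,.30),down(-10)); go((.475,.2475,.120),down(-10))
```

```text
t 9.85 p [0.5424, 0.0069, 0.2992] F [-0.1, 0.7, 0.2] w 0.0514 q [-2.7, -3.0, 72.7, -0.3, 109.7, 7.3] R [[0.01, 0.985, -0.175], [-0.005, -0.175, -0.985], [-1.0, 0.011, 0.003]]
scene 149
[ 0.54438281 -0.00068028  0.21084384] [ 0.52634426 -0.05072479  0.2051038 ] [0.56273408 0.05886839 0.21584458]
top 112
[ 5.41110687e-01 -3.30121092e-04  2.11477479e-01] [ 0.52676408 -0.04306967  0.20513406] [0.56291695 0.05799646 0.21587691]
shift [-0.0051, -0.1082, -0.2251] rot [-0.0013, 0.0034, -0.0075]
shift [0.1749, -0.1096, -0.2257] rot [-0.0013, 0.0034, -0.0075]
```

View pics/s4.png

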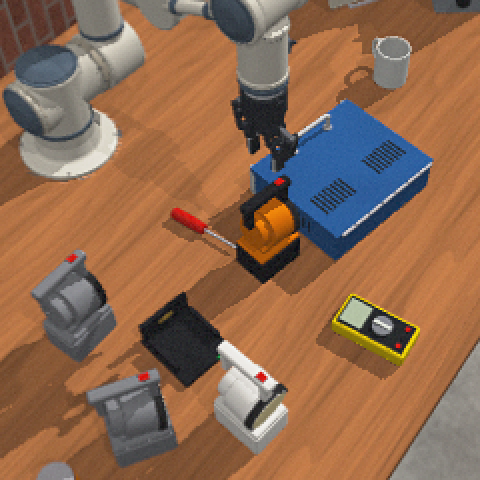

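View pics/t4.png

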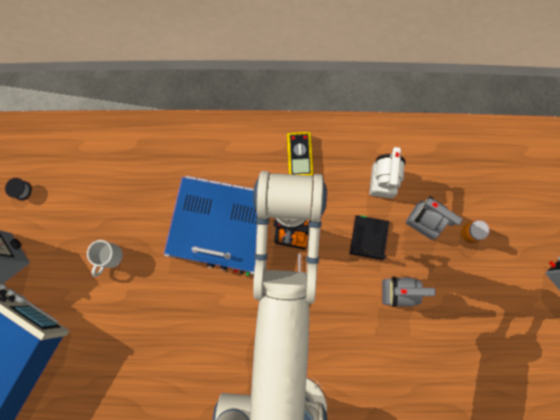

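The lamp stands upright at scene crop (268,235), lens facing the case. Next is the move above the bow handle.

send_rows --plan '[[[-0.005,-0.01,-0.02,0,0.003,0,-0.2],[-0.005,-0.03,-0.06,0,0.003,-0.004,-0.2],[-0.005,-0.05,-0.1,0,0.003,-0.007,-0.2],[-0.005,-0.07,-0.14,0,0.003,-0.007,-0.2],[-0.005,-0.09,-0.18,0,0.003,-0.007,-0.2],[0.0,-0.105,-0.215,0,0.003,-0.007,-0.2],[0.03,-0.108,-0.225,0,0.003,-0.007,-0.2],[0.06,-0.109,-0.225,0,0.003,-0.007,-0.2],[0.075,-0.109,-0.225,0,0.003,-0.007,-0.2],[0.075,-0.109,-0.225,0,0.003,-0.007,-0.2]]]'

```text
time: 11.2
ee_pos: [0.4742, 0.2467, 0.218]
orientation: [[-0.003, 0.985, -0.175], [-0.002, -0.175, -0.985], [-1.0, -0.002, 0.002]]
wrist_force: [1.3, 1.2, 0.4]
width: 0.051
```

Run:
```python
from h import *
st(); s=manip.state(); pose=(np.array(s['ee_pos']),np.array(s['orientation']))
p,d=viewer.read_camera('wrist'); cv2.imwrite('pics/w5.png',p[:,:,::-1])
P=cloud('wrist',d,pose)
m=(P[...,2]>.12)&(P[...,2]<.15)&(abs(P[...,0]-.475)<.05)&(abs(P[...,1]-.2475)<.08)
k,lab,t,ce=cv2.connectedComponentsWithStats(m.astype(np.uint8))
i=1+np.argmax(t[1:,4]);q=P[lab==i];print(t[i],q.mean(0),np.percentile(q[:,2],[5,50,98]))
cn=max(cv2.findContours((lab==i).astype(np.uint8),0,1)[0],key=cv2.contourArea).reshape(-1,2)
print(cv2.minAreaRect((onz('wrist',cn,.133,pose)[:,:2]*1000).astype(np.float32)))
go((.475,.2475,.120),down(-10))
p2,d2=viewer.read_camera('top'); cv2.imwrite('pics/t5.png',cv2.resize(p2[170:320,230:380,::-1],None,fx=4,fy=4,interpolation=cv2.INTER_CUBIC)); P2=cloud('top',d2)
np.save('P5.npy',P2);np.save('t5.npy',p2)
```

```text
t 11.2 p [0.4742, 0.2467, 0.218] F [1.3, 1.2, 0.4] w 0.051 q [23.9, -4.9, 82.8, -0.0, 102.3, 33.9] R [[-0.003, 0.985, -0.175], [-0.002, -0.175, -0.985], [-1.0, -0.002, 0.002]]
[ 265  134   14  140 1880] [0.47580336 0.25791915 0.13342115] [0.12734762 0.13420994 0.13621331]
((475.4239807128906, 254.56983947753906), (105.09428405761719, 9.690553665161133), 79.54342651367188)
shift [0.0997, 0.0002, -0.0008] rot [-0.0018, 0.0008, 0.0002]
```

View pics/w5.png

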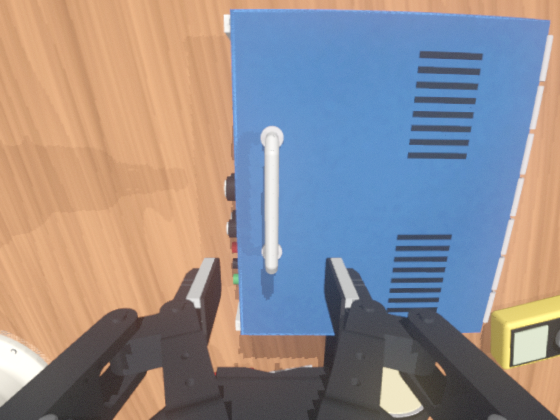

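View pics/t5.png

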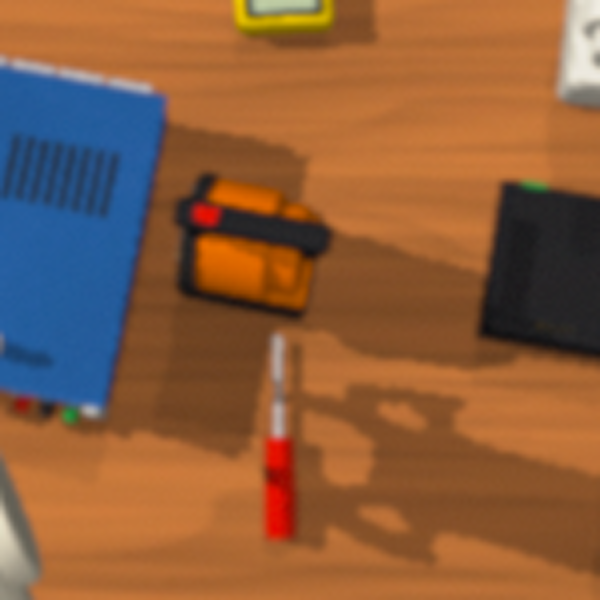

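The lamp sits about 30 mm from the side wall, near its middle, clear of the screwdriver at crop (278,335). The bow at wrist column 272 is centred between the pads. I'll grasp it.

send_rows --plan '[[[0.03,0,-0.001,0,0,0,-0.2],[0.06,0,-0.001,0,0,0,-0.2],[0.085,0,-0.001,0,0,0,-0.2],[0.095,0,-0.001,0,0,0,-0.2],[0.099,0,-0.001,0,0,0,-0.2],[0.099,0,-0.001,0,0,0,-0.2],[0.099,0,-0.001,0,0,0,1],[0.099,0,-0.001,0,0,0,1],[0.099,0,-0.001,0,0,0,1],[0.099,0,-0.001,0,0,0,1],[0.099,0,-0.001,0,0,0,1],[0.099,0,-0.001,0,0,0,1]]]' --grip_force 50

```text
time: 12.8
ee_pos: [0.4735, 0.2485, 0.1226]
orientation: [[-0.002, 0.985, -0.174], [0.001, -0.174, -0.985], [-1.0, -0.002, -0.0]]
wrist_force: [-9.9, -0.2, 5.9]
width: 0.0081
```

Run:
```python
from h import *
st(); s=manip.state(); p0=np.array(s['ee_pos']);R0=np.array(s['orientation'])
ex=np.array([np.cos(np.radians(-10)),np.sin(np.radians(-10)),0]); ez=np.array([0,0,1.])
f=lambda a:(-.212*np.cos(a)+.043*np.sin(a))*ex+(.212*np.sin(a)+.043*np.cos(a))*ez
for deg in range(0,59,3):
    a=np.radians(deg); print(deg,(R0.T@(f(a)-f(0))).round(4).tolist())
a=np.radians(55);print((R0.T@(f(a)-f(0))).round(4))
```

```text
t 12.8 p [0.4735, 0.2485, 0.1226] F [-9.9, -0.2, 5.9] w 0.0081 q [24.0, -4.3, 91.9, 0.1, 92.5, 34.0] R [[-0.002, 0.985, -0.174], [0.001, -0.174, -0.985], [-1.0, -0.002, -0.0]]
0 [0.0, 0.0, 0.0]
3 [-0.011, 0.0025, -0.0]
6 [-0.0219, 0.0056, -0.0]
9 [-0.0327, 0.0093, -0.0]
12 [-0.0432, 0.0135, -0.0]
15 [-0.0534, 0.0182, -0.0]
18 [-0.0635, 0.0235, -0.0]
21 [-0.0732, 0.0293, -0.0]
24 [-0.0826, 0.0356, -0.0]
27 [-0.0917, 0.0424, -0.0001]
30 [-0.1004, 0.0497, -0.0001]
33 [-0.1087, 0.0574, -0.0001]
36 [-0.1166, 0.0655, -0.0001]
39 [-0.124, 0.074, -0.0001]
42 [-0.131, 0.0829, -0.0001]
45 [-0.1375, 0.0922, -0.0001]
48 [-0.1436, 0.1017, -0.0001]
51 [-0.1491, 0.1116, -0.0001]
54 [-0.1541, 0.1218, -0.0001]
57 [-0.1585, 0.1322, -0.0001]
[-1.556e-01  1.252e-01 -1.000e-04]
```

send_rows --plan '[[[-0.003,0.0007,0,0,0,0,1],[-0.011,0.0025,0,0,0,0,1],[-0.0219,0.0056,0,0,0,0,1],[-0.0327,0.0093,0,0,0,0,1],[-0.0432,0.0135,0,0,0,0,1],[-0.05,0.0165,0,0,0,0,1],[-0.0534,0.0182,0,0,0,0,1],[-0.0534,0.0182,0,0,0,0,1]]]'

```text
time: 13.8
ee_pos: [0.4912, 0.2453, 0.1764]
orientation: [[-0.004, 0.985, -0.174], [0.001, -0.174, -0.985], [-1.0, -0.004, -0.0]]
wrist_force: [-6.5, 1.1, -1.9]
width: 0.0081
```

```bash
cat > m.py <<'E'
from h import *
import sys
st()
s=manip.state(); R0=np.array(s['orientation']); p=np.array(s['ee_pos'])
tag=sys.argv[1]
# cover plane from clouds, in case frame about hinge
c=np.array([.566,.2315,0]); ex=np.array([np.cos(np.radians(-10)),np.sin(np.radians(-10)),0]); ey=np.array([-ex[1],ex[0],0])
hinge=c+.12*ex+np.array([0,0,.088])
g=p+R0[:,0]*-.011-hinge; print('angle from grasp',np.degrees(np.arctan2(g[2],-(g@ex)))-np.degrees(np.arctan2(.043,.212)),'radius',np.hypot(g[2],g@ex),'nominal',np.hypot(.212,.043))
for n in('scene','top'):
    rgb,d=viewer.read_camera(n); cv2.imwrite(f'pics/{n}{tag}.png',rgb[:,:,::-1]); P=cloud(n,d)
    hsv=cv2.cvtColor(rgb,cv2.COLOR_RGB2HSV)
    Q=P-hinge; u=-(Q@ex); v=Q@ey; z=Q[...,2]
    m=(hsv[...,0]>100)&(hsv[...,0]<125)&(hsv[...,1]>120)&(d>0)&(abs(v)<.135)&(u>-.05)&(u<.26)&(z>.012)&(np.hypot(u,z)<.25)
    m=cv2.erode(m.astype(np.uint8),np.ones((3,3)))>0
    if m.sum()<40: print(n,'few',m.sum()); continue
    U=np.c_[u[m],z[m]]
    for _ in range(4):
        a=cv2.fitLine(U.astype(np.float32),cv2.DIST_HUBER,0,.01,.01).ravel()
        r=abs((U-a[2:])@np.array([-a[1],a[0]])); U=U[r<.006]
    ang=np.degrees(np.arctan2(a[1],a[0])); ang=(ang+90)%180-90
    print(n,'cover angle fit',ang,len(U),'offset of line from hinge',(-a[2:])@np.array([-a[1],a[0]]))
E
python3 m.py a
```

```text
t 13.8 p [0.4912, 0.2453, 0.1764] F [-6.5, 1.1, -1.9] w 0.0081 q [22.9, -2.7, 84.9, 0.1, 98.0, 33.0] R [[-0.004, 0.985, -0.174], [0.001, -0.174, -0.985], [-1.0, -0.004, -0.0]]
angle from grasp 15.431305765290647 radius 0.2197682896422563 nominal 0.21631689716709604
scene cover angle fit 14.747231 1540 offset of line from hinge -0.0029098913
top cover angle fit 14.551865 2467 offset of line from hinge -0.0041469727
```

Both cameras put the cover at 14.6–14.7°, which agrees with the plan. I'll continue along the arc.

send_rows --plan '[[[-0.003,0.0015,0,0,0,0,1],[-0.0101,0.0053,0,0,0,0,1],[-0.0198,0.0111,0,0,0,0,1],[-0.0292,0.0174,0,0,0,0,1],[-0.0383,0.0242,0,0,0,0,1],[-0.047,0.0315,0,0,0,0,1],[-0.0553,0.0392,0,0,0,0,1],[-0.0632,0.0473,0,0,0,0,1],[-0.0706,0.0558,0,0,0,0,1],[-0.0776,0.0647,0,0,0,0,1],[-0.0841,0.074,0,0,0,0,1],[-0.0872,0.0788,0,0,0,0,1],[-0.0902,0.0835,0,0,0,0,1],[-0.0902,0.0835,0,0,0,0,1]]]'

```text
time: 15.65
ee_pos: [0.5742, 0.2303, 0.2698]
orientation: [[0.0, 0.985, -0.175], [0.001, -0.175, -0.985], [-1.0, 0.0, -0.001]]
wrist_force: [-7.3, -0.2, 6.3]
width: 0.008
```

```bash
python3 m.py b
```

```text
t 15.65 p [0.5742, 0.2303, 0.2698] F [-7.3, -0.2, 6.3] w 0.008 q [18.7, 8.6, 63.7, 0.1, 107.6, 28.8] R [[0.0, 0.985, -0.175], [0.001, -0.175, -0.985], [-1.0, 0.0, -0.001]]
angle from grasp 48.44721317461092 radius 0.22283847782390195 nominal 0.21631689716709604
scene cover angle fit 48.06642 1986 offset of line from hinge -0.0013610423
top cover angle fit 47.841812 1798 offset of line from hinge -0.003887102
```

View pics/sceneb.png

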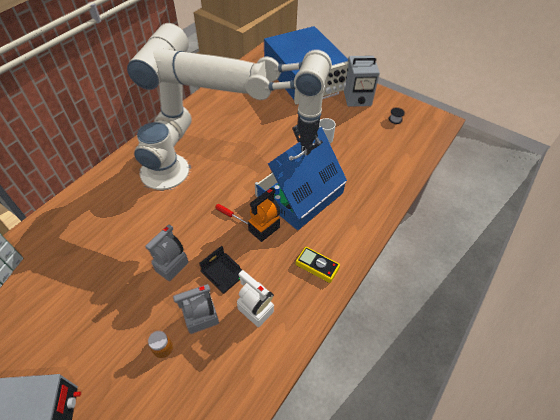

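send_rows --plan '[[[-0.003,0.004,0,0,0,0,1],[-0.0065,0.0095,0,0,0,0,1],[-0.0095,0.016,0,0,0,0,1],[-0.0115,0.0205,0,0,0,0,1],[-0.013,0.0235,0,0,0,0,1],[-0.013,0.0235,0,0,0,0,1],[-0.013,0.0235,0,0,0,0,1]]]'

```text
time: 16.62
ee_pos: [0.5972, 0.2261, 0.2822]
orientation: [[-0.0, 0.985, -0.175], [0.001, -0.175, -0.985], [-1.0, -0.001, -0.001]]
wrist_force: [1.4, -0.0, -8.1]
width: 0.0077
```

```bash
python3 m.py c
python3 - <<'E'
import cv2
a=cv2.imread('pics/scenec.png')[110:350,140:400]; cv2.imwrite('pics/sc.png',cv2.resize(a,None,fx=3,fy=2.5,interpolation=cv2.INTER_CUBIC)[:600,:800])
E
```

```text
t 16.625 p [0.5972, 0.2261, 0.2822] F [1.4, -0.0, -8.1] w 0.0077 q [17.7, 12.2, 58.5, 0.1, 109.3, 27.7] R [[-0.0, 0.985, -0.175], [0.001, -0.175, -0.985], [-1.0, -0.001, -0.001]]
angle from grasp 55.23781021964542 radius 0.22344599246830218 nominal 0.21631689716709604
scene cover angle fit 55.002518 1863 offset of line from hinge -0.0012793876
top cover angle fit 54.79016 1419 offset of line from hinge -0.003971942
```

View pics/sc.png

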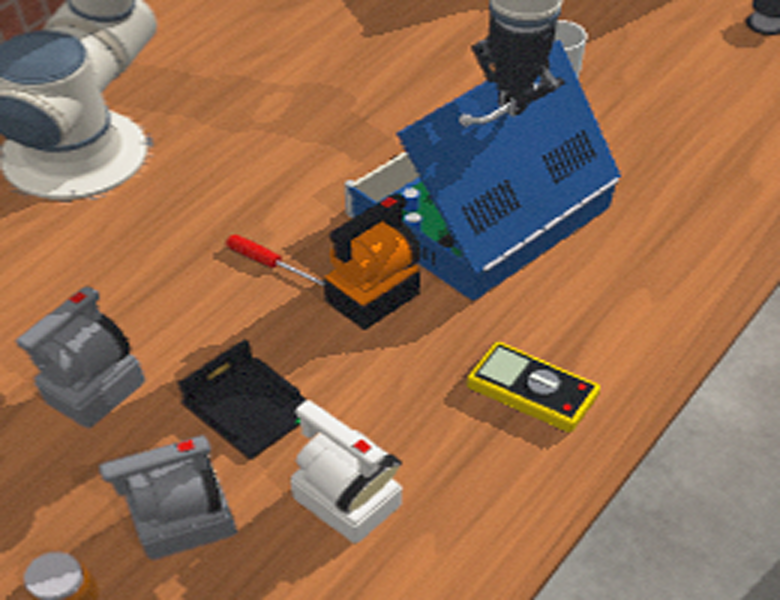

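View pics/topc.png

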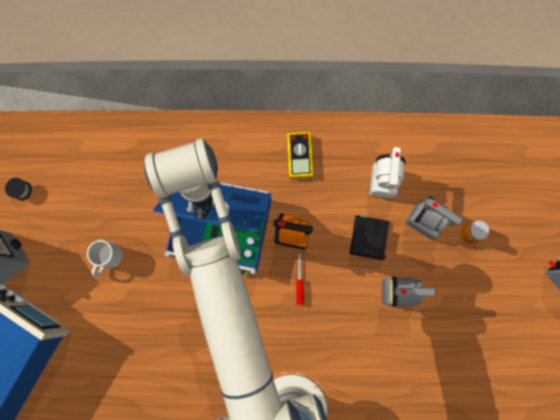

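The cameras fit 55.0° and 54.8°. I'll hold for a second to check that it is stable.

send_rows --plan '[[[0,0,0,0,0,0,1],[0,0,0,0,0,0,1],[0,0,0,0,0,0,1],[0,0,0,0,0,0,1],[0,0,0,0,0,0,1],[0,0,0,0,0,0,1],[0,0,0,0,0,0,1],[0,0,0,0,0,0,1]]]'

```text
time: 17.73
ee_pos: [0.5971, 0.2261, 0.2822]
orientation: [[-0.0, 0.985, -0.175], [0.001, -0.175, -0.985], [-1.0, -0.001, -0.001]]
wrist_force: [-0.6, -0.6, -7.1]
width: 0.0081
```

```bash
python3 m.py d
python3 - <<'E'
from h import *
# loose things: before/after in top view
a=np.load('top0rgb.npy').astype(int); b=cv2.imread('pics/topd.png')[:,:,::-1].astype(int)
for n,(u0,u1,v0,v1) in dict(mm=(285,316,128,182),mug=(82,125,238,280),screw=(293,308,250,310),jar=(458,492,217,245)).items():
    d=abs(a[v0:v1,u0:u1]-b[v0:v1,u0:u1]).max(-1); print(n,'changed px frac',(d>60).mean().round(3))
E
```

```text
t 17.725 p [0.5971, 0.2261, 0.2822] F [-0.6, -0.6, -7.1] w 0.0081 q [17.7, 12.2, 58.5, 0.1, 109.3, 27.7] R [[-0.0, 0.985, -0.175], [0.001, -0.175, -0.985], [-1.0, -0.001, -0.001]]
angle from grasp 55.2269954802075 radius 0.2234706467063673 nominal 0.21631689716709604
scene cover angle fit 55.12625 1931 offset of line from hinge -0.0008732565
top cover angle fit 54.86754 1451 offset of line from hinge -0.0038199313
mm changed px frac 0.0
mug changed px frac 0.0
screw changed px frac 0.044
jar changed px frac 0.0
```

Run:
```python
from h import *
a=np.load('top0rgb.npy'); b=cv2.imread('pics/topd.png')[:,:,::-1].copy()
for im in(a,b):
    i=im[250:310,293:308].astype(int); m=(i[...,0]>150)&(i[...,1]<60)&(i[...,2]<60); v,u=np.nonzero(m); print(m.sum(),u.mean(),v.mean())
    g=(i.min(-1)>110); v,u=np.nonzero(g); print(g.sum(),u.mean(),v.mean())
print(manip.job_done())
```

```text
154 6.363636363636363 42.05844155844156
75 6.0 16.0
157 6.337579617834395 41.99363057324841
61 6.0 18.327868852459016
the job is handed in; nothing more can be done
None
```

The lamp is standing beside the instrument and the cover is up at 55°, with the gripper still holding it. I handed the job in at about 18 s of the 53 s allowed.

- **Lamp:** I lifted the orange lamp about 100 mm straight up out of its dock and turned it. I lowered it gently onto the bench about 30 mm from the instrument's right-hand side wall. It is about 15 mm behind the middle of that wall, with the lens facing the instrument, and it stood upright after release.
- **Cover:** After that I gripped the bow handle at 50 N and raised the cover along its arc. After a 1 s hold the two cameras read 55.1° and 54.9°, and the gripper's own position gave 55.2°. The force at the wrist was about 7 N.
- **Other things:** The multimeter, mug and jar look unchanged in the top view. Part of the screwdriver's region changed: its handle is where it was to within 0.1 pixel. The visible bright part of its shaft shrank from 75 to 61 pixels, probably because the lamp's edge or shadow covers the tip, though I did not check that separately.
- **Disagreement:** The handle's distance from the hinge came out 7 mm longer from the gripper's position than the drawing says (223 mm against 216 mm). The likely causes are the bar shifting a little between the pads as it turned and error in the estimated hinge position. The grip stayed steady through the hold.

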